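# Seat the keyed cap of the egg-candling lamp

### The job

The white cap of the egg-candling lamp has been put back turned, so it sits high. With a fingertip against the side of its black egg seat, push the cap round, either way, until the notch in its rim is over the red key, then press it straight down at the grey centre spot until it is fully home, and draw clear of it. Only touch and push the cap: do not pinch or straddle the egg seat, do not lift the cap, and leave the egg box, calculator, bottle and stamp where they are.

Things in the scene. Friction and masses are not known exactly. Their poses are not given: they have to be found in the camera images.
- lamp: Blue lamp drum, fixed to the table, 210 mm across and 40 mm high, with a dark seat ring (132 mm across, its top 70 mm above the table) and a spindle on its axis, both under the cap. Origin: centre of its underside, on the table; z up; its x axis points from the axis to the red key.
- key (a point): Middle of the rounded top of the upright red key on the drum: a fin 8 mm wide, lying along the radius from 68 to 102 mm from the drum's axis, top 78.5 mm above the table. This point is 74.5 mm from the axis. Its outer 17 mm shows beyond the rim of the cap.
- cap: Loose white round cap, 170 mm across, 9 mm thick, about 0.25 kg; a hub below turns on the drum's spindle (1.5 mm play). Origin: centre of the disc's underside, on the turning axis; z up; x to its notch. It starts level on a stiff push-fit collar, underside 80 mm above the table (top 89), just clear of the key, turns under a push of 1 to 2 N at the egg seat and stays where left.
- notch (a point): Middle of the notch in the cap's rim, level with the cap's top, 74.5 mm from the turning axis. The notch is 14 mm wide, open to the rim and goes in to 64 mm from the axis (so 3 mm room either side of the key); a red stripe on the cap runs from the notch inwards.
- eggseat (a point): Middle of the black rubber egg seat with an amber lens: an upright round stub 39 mm across that rises 22 mm from the cap's top, centred 55 mm from the turning axis, exactly opposite the notch. This point is 11 mm above the cap's top.
- boss (a point): Centre of the cap's flat top, on the turning axis: a grey spot 28 mm across, the place to press. With the notch over the key, some 10 N pushes cap and collar down 10 mm and they stay down; fully home the cap's top is 79 mm above the table. Otherwise the key stops it.
- eggbox: Bystander: loose grey-brown fibre tray of six brown eggs, 94 x 141 mm, 72 mm high. Origin: centre of underside.
- calculator: Bystander: loose black calculator, 135 x 80 x 18 mm. Origin: centre of underside.
- bottle: Bystander: loose water bottle standing upright, 60 mm across, 170 mm high. Origin: centre of underside.
- stamp: Bystander: loose wooden hand stamp, base 60 x 35 mm, 78 mm high. Origin: centre of underside.
Not all that is in view belongs to the job. What is meant by the cap is not brown or yellow, and is the larger of those in its own colour.

How it is judged:
By the outcome, as a careful person would: the job done as asked, in the order asked, and still so for the second after the job is handed in, with the robot touching nothing.
It also fails if it takes over 58 s, if anything falls off the work surface, if the arm or the gripper's body presses on something with over 40 N, if the wrist force passes 120 N, or if a joint passes its speed limit or range.

### The arm

A 6-joint arm with a two-finger parallel gripper is mounted at the origin on the work surface. World frame = base frame: x ahead of the robot, y to its left, z up, the work surface at z = 0. Lengths are in mm, angles in rad, forces in N, time in s.
With the tool pointing down it reaches from about 275 to 1000 mm from the base axis. Payload 8.4 kg.
Tool frame: the origin (TCP) lies on the centre line of the jaws, within the pads' length; the fingertips stand r.tip_reach ahead of it and the grasp point (between the pads) lies 11 mm behind it (r.tip_reach is the distance from the TCP to the fingertips, in mm); z points along the fingers, y is the line along which they close (so a half turn about z gives the same grasp; the last joint's range is limited). The gripper opens to 85 mm and grips with 20 to 120 N. Pads are 22 mm wide; open, the fingers measure 114 mm over their backs; the gripper's body (76 mm by 85 mm) begins 54 mm behind the grasp point. The pads swing forward as they close: fully open they stand 13 mm farther back than shut.
Start: joints at [-1.241, 0.353, 1.633, -0, 1.155, -0.002], TCP at [203.589, -590.914, 239.281] pointing down, gripper open.
Joint ranges: [-2.63, 2.63], [-0.92, 2.1], [0.06, 2.66], [-1.3, 4.44], [0, 2.69], [-3.02, 3.02]. Speed limits (rad/s): [2.22, 2.22, 2.79, 3.14, 3.14, 3.14].

### API

Orientations are given as [roll, pitch, yaw] about the fixed x, y, z axes, in that order (R = Rz(yaw) Ry(pitch) Rx(roll)).
In Python, from rig import r gives the robot as it stands.
- The arm moves only by the tool carry_out, never from a script. Its argument "targets" is a list of rows, each an object with "dp": the shift along the tool's x, y, z in mm, a list of three; "yaw": the turn about the tool's z in degrees. A call has 1 to 12 rows; each row is the pose to reach, as a shift and turn from the pose commanded when the call began, along the tool's axes at that moment; what a row does not reach only later rows make up. A row lasts 1/8 s, in which the tool goes at most 62.5 mm and 10.7 degrees, less where a joint would pass 70% of its speed; a pose out of reach is approached as far as the arm can. A call with a gripper value outside its range is refused whole. "fingers" is the opening, from -1 (shut) to 1 (fully open), so that 0 is half open, set as the call begins (left out, the last holds). The fingers move at their own pace and stop on an object; "grip_force" is the grip in N (left out, the last holds). Time passes only in rows, so rows that repeat a pose let the fingers close. It gives the time, the measured TCP pose, the force, the opening and the grip force at its end, in the units of the state.
- r.sense(): the state, without advancing time (a new reading comes with each control period).
- r.grab_frame(name): name is "scene" or "top" or "wrist"; returns the picture (420x560x3 uint8, red, green, blue); there is no depth.
- r.get_calibration(name): a dict with "fx", "fy", "cx", "cy" (pixels), "dist_coeffs" ([k1, k2, p1, p2, k3] as OpenCV has them; the pictures are not rectified), "rvec" (rotation vector, rad) and "tvec" (3), from world to camera coordinates, as OpenCV has them. Camera axes: x right, y down, z forward; pixel columns grow to the right and rows downward; lengths in mm; the calibration is good to about 2 mm. A picture is of the moment at which its call begins: read the wrist's pose just before it. get_calibration takes no time and is no camera call; for the wrist camera it gives the pose at the moment of the call.
- r.sign_off(): hands the job in; it is judged then, once.
The state is a dict: "clock": time; "qpos": joint angles; "qvel": joint speeds; "joint_efforts": joint torques, N m; "eef_pos": TCP position; "tcp_rot": TCP orientation; "contact_force": force on the tool from outside, world axes, zero at the start; "wrist_torque": the same for the moment, N m; "opening": opening from 0.0 (shut) to 1.0 (fully open); "grasp_force": force on a finger pad.
Only numpy, scipy, OpenCV 4.12 (cv2) and the standard library are available. Lean on these libraries where they do the work, as an engineer would, in place of code of your own. Each camera call takes 0.05 s, during which the arm holds its last target. There are 200 camera calls.

## Working session

There is one attempt and no reset: what is moved stays moved. The work goes in short steps, Python scripts to look and compute and a tool call to move; the robot and the scene stay as the last step left them, time stands still between calls to the robot, and variables do not carry over. Pictures are saved under pics/ and viewed, at most 10 in all, crops included, and the job is handed in when it is done.

Besides the shell and the picture viewer there is one more tool, called as name(argument=value, ...) on one line, values as JSON. carry_out: Moves the arm, as the interface text tells. Its arguments: {"type":"object","properties":{"targets":{"type":"array","items":{"type":"object","properties":{"dp":{"type":"array","items":{"type":"number"}},"yaw":{"type":"number"}}}},"fingers":{"type":"number"},"grip_force":{"type":"number"}},"required":["targets"]}

```bash
ls; mkdir -p pics; python3 - <<'E'
from rig import r
import cv2
s=r.sense();print(s['eef_pos'],s['tcp_rot'],s['opening'],r.tip_reach,s['clock'])
for n in("scene","top"):
    cv2.imwrite(f'pics/{n}0.png',r.grab_frame(n)[:,:,::-1]);print(r.get_calibration(n))
E
```

```text
pics
[ 203.44232309 -590.44011928  238.52674064] [-3.14014847e+00  4.64060777e-06  3.31838454e-01] 0.9981470642980992 8.0 0.0
{'fx': 471.47419847941313, 'fy': 471.47419847941313, 'cx': 283.67409574074964, 'cy': 209.1781608750791, 'dist_coeffs': array([-0.10947926,  0.        ,  0.        ,  0.        ,  0.        ]), 'rvec': array([ 1.94809863,  1.25689593, -0.60128903]), 'tvec': array([-235.09185496, -267.40893171, 1805.9385034 ])}
{'fx': 405.97007216921116, 'fy': 405.97007216921116, 'cx': 279.64605233018864, 'cy': 205.48775019164844, 'dist_coeffs': array([-0.11452572,  0.        ,  0.        ,  0.        ,  0.        ]), 'rvec': array([ 2.16058478, -2.11334815,  0.1486948 ]), 'tvec': array([-12.26104879, 582.26073797, 946.3727152 ])}
```

View pics/top0.png

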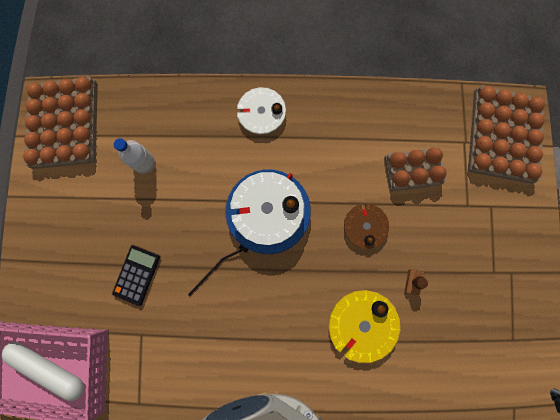

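View pics/scene0.png

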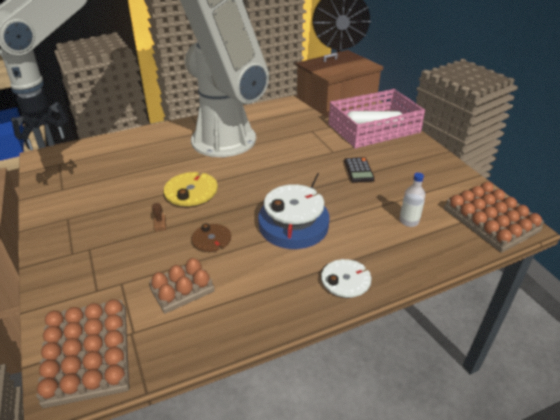

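Top view: there are four caps, large white (267,208) on the blue drum, small white (261,110), brown (366,228) and yellow (365,326). The cap meant is the larger white one: it isn't brown or yellow, and it sits on the blue drum. Its notch stripe is near (236,211), its egg seat near (291,204), and the red key near (290,176). I'll confirm this in a crop and measure.

```bash
cat > h.py <<'E'
import cv2,numpy as np
def ray(c,uv,z):
    K=np.array([[c['fx'],0,c['cx']],[0,c['fy'],c['cy']],[0,0,1]])
    n=cv2.undistortPoints(np.array(uv,float).reshape(-1,1,2),K,c['dist_coeffs']).reshape(-1,2)
    R=cv2.Rodrigues(c['rvec'])[0]; C=-R.T@c['tvec']
    d=np.c_[n,np.ones(len(n))]@R
    return C+d*((z-C[2])/d[:,2])[:,None]
def blobs(mask,amin=6):
    n,l,st,ce=cv2.connectedComponentsWithStats(mask.astype(np.uint8))
    return [(st[i,4],ce[i]) for i in range(1,n) if st[i,4]>=amin],l
def hsv(im): return cv2.cvtColor(im,cv2.COLOR_RGB2HSV)
E
python3 - <<'E'
from rig import r
from h import *
im=cv2.imread('pics/top0.png')[:,:,::-1].copy();c=r.get_calibration('top')
x0,y0,x1,y1=215,160,325,265
cv2.imwrite('pics/crop0.png',cv2.resize(im[y0:y1,x0:x1,::-1],None,fx=5,fy=5,interpolation=cv2.INTER_CUBIC))
H=hsv(im)[y0:y1,x0:x1].astype(int)
h,s,v=H[...,0],H[...,1],H[...,2]
red=((h<8)|(h>172))&(s>150)&(v>90)
for a,ce in blobs(red)[0]:
    uv=ce+[x0,y0];print('red',a,uv,ray(c,uv,89)[0],ray(c,uv,78.5)[0])
w=(s<60)&(v>150)
cn=max(cv2.findContours(w.astype(np.uint8),0,1)[0],key=cv2.contourArea)
pts=ray(c,cv2.convexHull(cn).reshape(-1,2)+[x0,y0],89)
(cc,rad)=cv2.minEnclosingCircle(pts[:,:2].astype(np.float32));print('cap',cc,rad)
g=(s<50)&(v>60)&(v<150)
for a,ce in blobs(g,25)[0]: print('grey',a,ce+[x0,y0],ray(c,ce+[x0,y0],89)[0])
k=(v<60)
for a,ce in blobs(k,60)[0]: print('blk',a,ce+[x0,y0],ray(c,ce+[x0,y0],105)[0])
print(r.get_calibration('wrist'))
E
```

```text
red 16 [289.1875 175.25  ] [648.06314312 -20.8452655   89.        ] [650.4769286  -20.93096439  78.5       ]
red 58 [244.20689655 210.12068966] [562.88706562  82.21555436  89.        ] [564.3434719   83.28825919  78.5       ]
cap (570.5269775390625, 30.362003326416016) 86.23795318603516
grey 114 [289.94736842 213.6754386 ] [556.84685622 -24.36211106  89.        ]
grey 112 [266.51785714 207.4375    ] [570.31168267  30.41812228  89.        ]
blk 161 [290.39130435 204.52795031] [575.85917242 -24.78291787 105.        ]
blk 121 [234.47933884 253.00826446] [462.47245825  99.194633   105.        ]
{'fx': 322.36167654682595, 'fy': 322.36167654682595, 'cx': 278.20475649471075, 'cy': 209.6854378864143, 'dist_coeffs': array([0.00326556, 0.        , 0.        , 0.        , 0.        ]), 'rvec': array([-2.33899067,  1.66877097,  0.26676143]), 'tvec': array([-624.42314643,  -39.30771756,  379.9308544 ])}
```

View pics/crop0.png

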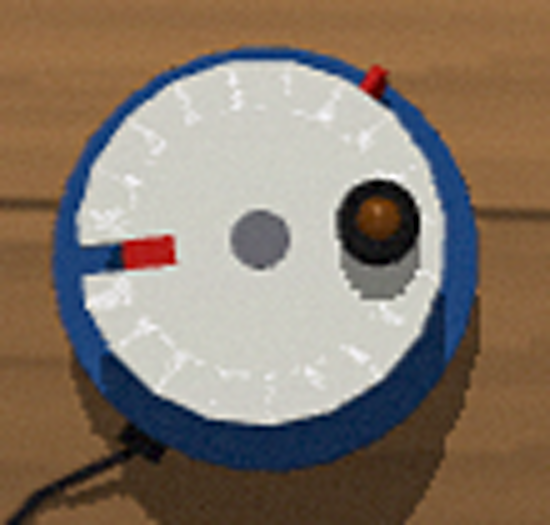

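The crop confirms the large white cap on the blue drum. The notch and stripe point left, the egg seat is on the right, and the key is at upper right. In the world frame the axis is about (570,30), the notch at +98°, the key at −33° and the seat at −82°. So I push clockwise by about 131°, with shut fingers on the seat's counter-clockwise side.

carry_out(fingers=-1, targets=[{"dp": [35,-25,0],"yaw": -6},{"dp": [80,-57,0],"yaw": -15},{"dp": [125,-90,0],"yaw": -25},{"dp": [170,-122,0],"yaw": -35},{"dp": [215,-154,0],"yaw": -45},{"dp": [260,-186,0],"yaw": -55},{"dp": [305,-218,0],"yaw": -65},{"dp": [350,-250,0],"yaw": -75},{"dp": [395,-283,0],"yaw": -85},{"dp": [440,-315,0],"yaw": -95},{"dp": [485,-347,0],"yaw": -105},{"dp": [520,-372,0],"yaw": -115}])

```text
clock: 1.6
eef_pos: [574.9, -67.8, 239.0]
tcp_rot: [-3.142, -0.0, 2.346]
contact_force: [0.8, -0.0, 0.8]
opening: 0.003
grasp_force: 0.0
```

```bash
python3 - <<'E'
from rig import r
from h import *
s=r.sense();c=r.get_calibration('wrist');im=r.grab_frame('wrist')
print(s['eef_pos'],s['tcp_rot'],-cv2.Rodrigues(c['rvec'])[0].T@c['tvec'])
cv2.imwrite('pics/w1.png',im[:,:,::-1])
E
```

```text
[574.92319248 -67.77660235 239.00930107] [-3.14151082e+00 -2.87151032e-04  2.34562976e+00] [519.84432744 -10.81182478 373.13361283]
```

View pics/w1.png

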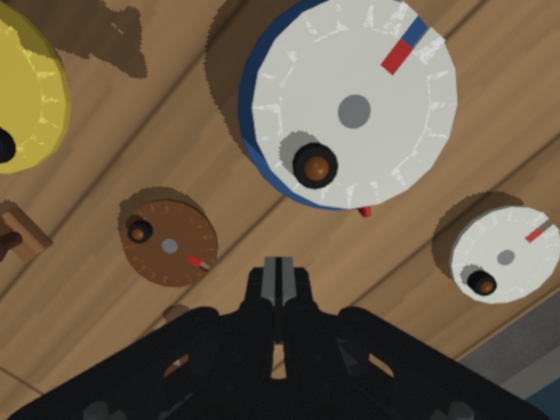

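The wrist view shows the boss at (354,111), the stripe centre near (397,57), the notch near (415,33), the seat near (317,166), the key near (365,211) and the shut fingertips near (279,260).

```bash
cat > m.py <<'E'
from rig import r
from h import *
def measure(name):
    s=r.sense();c=r.get_calibration('wrist');im=r.grab_frame('wrist')
    cv2.imwrite(f'pics/{name}.png',im[:,:,::-1])
    print('tcp',s['eef_pos'].round(1),np.degrees(s['tcp_rot'][2]).round(1),'F',s['contact_force'].round(1))
    H=hsv(im).astype(int);h,sa,v=H[...,0],H[...,1],H[...,2]
    near=lambda p:np.hypot(*(p[:2]-[570,31]))<115
    ax=None
    for a,ce in blobs((sa<60)&(v>60)&(v<150),150)[0]:
        p=ray(c,ce,89)[0]
        if np.hypot(*(p[:2]-[570,31]))<15: ax=p; print('boss',a,ce.round(),p.round(1))
    ax=np.array([570,31,89]) if ax is None else ax
    red=((h<6)|(h>174))&(sa>150)&(v>90)
    for a,ce in blobs(red,15)[0]:
        for z in(89,78.5):
            p=ray(c,ce,z)[0]
            if near(p): d=p-ax;print('red',a,ce.round(),z,p.round(1),'r',np.hypot(d[0],d[1]).round(1),'ang',np.degrees(np.arctan2(d[1],d[0])).round(1))
    for a,ce in blobs((v<45),300)[0]:
        p=ray(c,ce,100)[0];d=p-ax
        if np.hypot(*d[:2])<90: print('blk',a,ce.round(),p.round(1),np.hypot(d[0],d[1]).round(1),np.degrees(np.arctan2(d[1],d[0])).round(1))
    return im,c,ax
E
python3 -c "
from m import *
measure('w2')"
```

```text
tcp [577.4 -64.6 239.1] 134.9 F [ 2.1  3.1 -0.1]
boss 877 [349. 112.] [569.1  29.8  89. ]
red 474 [392.  58.] 89 [561.9  81.6  89. ] r 52.3 ang 97.9
red 474 [392.  58.] 78.5 [563.4  84.9  78.5] r 55.4 ang 95.9
red 69 [361. 213.] 89 [644.4 -21.2  89. ] r 91.0 ang -34.1
red 69 [361. 213.] 78.5 [648.9 -21.7  78.5] r 95.0 ang -32.8
blk 1038 [309. 165.] [574.9 -24.2 100. ] 54.3 -83.8
```

carry_out(targets=[{"dp": [1,15,0],"yaw": -8},{"dp": [2,30,10],"yaw": -17},{"dp": [3,45,25],"yaw": -26},{"dp": [4,60,40],"yaw": -35},{"dp": [4,62,60],"yaw": -44},{"dp": [4,62,75],"yaw": -53},{"dp": [4,62,79],"yaw": -53},{"dp": [4,62,79],"yaw": -53},{"dp": [4,62,79],"yaw": -53},{"dp": [4,62,79],"yaw": -53}])

```text
clock: 2.95
eef_pos: [616.1, -24.0, 160.9]
tcp_rot: [-3.141, 0.001, -3.02]
contact_force: [0.0, -0.2, 0.9]
opening: 0.004
grasp_force: 0.0
```

```bash
python3 -c "
from m import *
measure('w3')"
```

```text
tcp [616.1 -24.  160.9] -173.1 F [ 0.  -0.2  0.9]
boss 1510 [370. 167.] [568.9  29.6  89. ]
red 704 [451. 166.] 89 [562.   81.2  89. ] r 52.0 ang 97.7
red 704 [451. 166.] 78.5 [563.2  87.   78.5] r 57.7 ang 95.7
blk 2176 [285. 170.] [575.2 -25.1 100. ] 55.1 -83.5
```

View pics/w3.png

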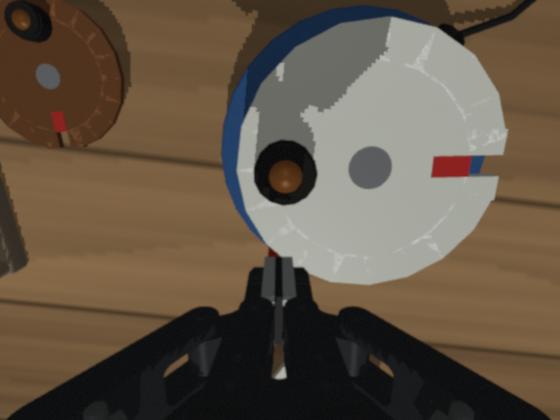

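The view shows the fingers at (280,262), beside the seat (285,172) on its far side, with a clear gap. I'll descend and approach the contact.

carry_out(targets=[{"dp": [0,5,15],"yaw": 0},{"dp": [0,5,35],"yaw": 0},{"dp": [0,5,52],"yaw": 0},{"dp": [0,5,58],"yaw": 0},{"dp": [0,5,58],"yaw": 0},{"dp": [3,5,58],"yaw": 0},{"dp": [6,5,58],"yaw": 0},{"dp": [9,5,58],"yaw": 0},{"dp": [9,5,58],"yaw": 0}])

```text
clock: 4.12
eef_pos: [606.2, -20.1, 102.6]
tcp_rot: [-3.142, 0.0, -3.019]
contact_force: [0.1, 0.4, 0.1]
opening: -0.0
grasp_force: 0.0
```

carry_out(targets=[{"dp": [4.9,-2.4,0],"yaw": 5},{"dp": [10,-4.5,0],"yaw": 10},{"dp": [15.3,-6,0],"yaw": 15},{"dp": [20.6,-7.1,0],"yaw": 20},{"dp": [26.1,-7.7,0],"yaw": 25},{"dp": [31.6,-7.9,0],"yaw": 30},{"dp": [37.1,-7.5,0],"yaw": 35},{"dp": [42.5,-6.7,0],"yaw": 40},{"dp": [47.8,-5.5,0],"yaw": 45},{"dp": [53,-3.7,0],"yaw": 50},{"dp": [58.1,-1.5,0],"yaw": 55},{"dp": [62.9,1.1,0],"yaw": 60}])

```text
clock: 5.62
eef_pos: [543.9, -26.6, 102.5]
tcp_rot: [3.141, 0.001, 2.214]
contact_force: [0.2, -0.7, 0.4]
opening: -0.0
grasp_force: 0.3
```

```bash
python3 -c "
from m import *
measure('w4')"
```

```text
tcp [543.9 -26.6 102.5] 126.8 F [ 0.2 -0.7  0.4]
boss 2528 [391. 208.] [568.4  31.6  89. ]
red 1242 [500. 207.] 89 [609.8  63.5  89. ] r 52.3 ang 37.7
red 1242 [500. 207.] 78.5 [617.9  65.4  78.5] r 59.9 ang 34.4
```

View pics/w4.png

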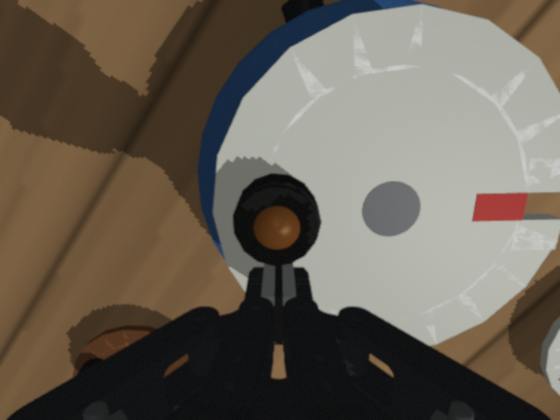

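The fingers bear on the seat at (278,225), centred. The stripe is at (500,207) and the boss at (391,208), so the cap has turned 60° with about 70° to go. I'll repeat the arc.

carry_out(targets=[{"dp": [4.9,-2.4,0],"yaw": 5},{"dp": [10,-4.5,0],"yaw": 10},{"dp": [15.3,-6,0],"yaw": 15},{"dp": [20.6,-7.1,0],"yaw": 20},{"dp": [26.1,-7.7,0],"yaw": 25},{"dp": [31.6,-7.9,0],"yaw": 30},{"dp": [37.1,-7.5,0],"yaw": 35},{"dp": [42.5,-6.7,0],"yaw": 40},{"dp": [47.8,-5.5,0],"yaw": 45},{"dp": [53,-3.7,0],"yaw": 50},{"dp": [58.1,-1.5,0],"yaw": 55},{"dp": [62.9,1.1,0],"yaw": 60}])

```text
clock: 7.18
eef_pos: [506.9, 24.4, 102.4]
tcp_rot: [3.141, -0.0, 1.168]
contact_force: [0.9, 0.0, -0.6]
opening: -0.001
grasp_force: 0.3
```

```bash
python3 -c "
from m import *
measure('w5')"
```

```text
tcp [506.9  24.4 102.4] 66.9 F [ 0.9  0.  -0.6]
boss 2569 [392. 210.] [570.   31.7  89. ]
red 1336 [501. 211.] 89 [618.4  10.9  89. ] r 52.7 ang -23.3
red 1336 [501. 211.] 78.5 [624.    4.7  78.5] r 60.4 ang -26.6
```

carry_out(targets=[{"dp": [2.9,-1.5,0],"yaw": 3},{"dp": [5.9,-2.9,0],"yaw": 6},{"dp": [9,-4.1,0],"yaw": 9},{"dp": [9,-4.1,0],"yaw": 9},{"dp": [9,-4.1,0],"yaw": 9},{"dp": [1,-5.3,0],"yaw": 9},{"dp": [-6,-6.4,0],"yaw": 9},{"dp": [-6,-6.4,-25],"yaw": 9},{"dp": [-6,-6.4,-65],"yaw": 9},{"dp": [-6,-6.4,-100],"yaw": 9},{"dp": [-6,-6.4,-100],"yaw": 9},{"dp": [-6,-6.4,-100],"yaw": 9}])

```text
clock: 8.72
eef_pos: [498.0, 20.9, 201.8]
tcp_rot: [-3.141, 0.0, 1.012]
contact_force: [-0.6, -0.3, -0.5]
opening: -0.003
grasp_force: 0.0
```

```bash
python3 -c "
from m import *
im,c,ax=measure('w6')
# key top (z78.5) and stripe extents, 
H=hsv(im).astype(int);h,sa,v=H[...,0],H[...,1],H[...,2]
red=(((h<8)|(h>172))&(sa>130)&(v>70)).astype(np.uint8)
for cn in cv2.findContours(red,0,1)[0]:
    if cv2.contourArea(cn)>10: print(cv2.boundingRect(cn),cv2.minAreaRect(cn))
"
```

```text
tcp [498.   20.9 201.8] 58.0 F [-0.6 -0.3 -0.5]
boss 1071 [351. 150.] [570.2  31.4  89. ]
red 929 [436. 150.] 89 [624.6  -2.5  89. ] r 64.1 ang -31.9
red 929 [436. 150.] 78.5 [628.2  -6.3  78.5] r 69.2 ang -33.1
blk 1436 [278. 151.] [523.2  61.2 100. ] 55.6 147.6
(432, 314, 16, 13) ((439.23077392578125, 319.84613037109375), (7.765801906585693, 15.531603813171387), 56.30992889404297)
(404, 142, 71, 17) ((439.0, 150.0), (16.0, 70.0), 90.0)
```

View pics/w6.png

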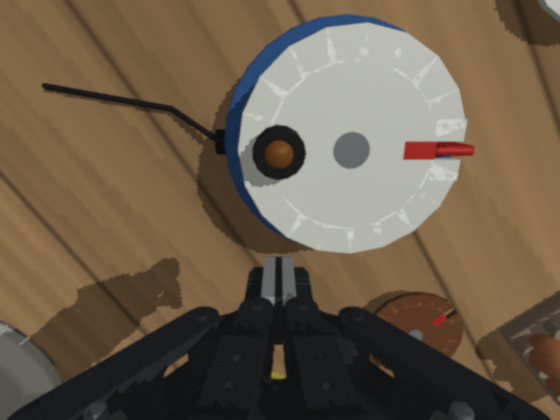

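The view shows the key (437–474, about row 150) lying in the notch, in line with the stripe (404–436, row 150). I'll do one numeric check.

```bash
python3 -c "
from rig import r
from h import *
im=cv2.imread('pics/w6.png')[:,:,::-1].copy();c=r.get_calibration('wrist')
H=hsv(im).astype(int);h,sa,v=H[...,0],H[...,1],H[...,2]
red=((h<8)|(h>172))&(sa>130)&(v>70)
ax=np.array([570.0,31.2])
for a,b,z in((404,434,89),(440,455,78.5),(456,474,78.5)):
    ys,xs=np.nonzero(red[130:170,a:b]);p=ray(c,[xs.mean()+a,ys.mean()+130],z)[0];d=p[:2]-ax
    print(p.round(1),ys.min()+130,ys.max()+130,np.hypot(*d),np.degrees(np.arctan2(d[1],d[0])))
"
```

```text
[613.2   4.1  89. ] 142 158 51.04125416190345 -32.07817021593123
[635.6  -9.8  78.5] 142 155 77.36369436514559 -31.995900155477106
[646.7 -17.7  78.5] 143 155 90.9122465963396 -32.509597379203406
```

Aligned within 0.5°. Next I'll go over the boss and turn 90° so the wide side of the fingers doesn't face the seat.

carry_out(targets=[{"dp": [6,7,0],"yaw": -8},{"dp": [14,16,0],"yaw": -18},{"dp": [22,26,0],"yaw": -28},{"dp": [30,36,0],"yaw": -38},{"dp": [38,46,0],"yaw": -48},{"dp": [44,53,0],"yaw": -58},{"dp": [47,56,0],"yaw": -68},{"dp": [47,56,15],"yaw": -78},{"dp": [47,56,35],"yaw": -87},{"dp": [47,56,50],"yaw": -90},{"dp": [47,56,50],"yaw": -90},{"dp": [47,56,50],"yaw": -90}])

```text
clock: 10.28
eef_pos: [570.8, 31.4, 152.1]
tcp_rot: [-3.141, -0.001, 2.582]
contact_force: [0.5, 0.4, 0.2]
opening: 0.002
grasp_force: 0.0
```

carry_out(targets=[{"dp": [0,0,15],"yaw": 0},{"dp": [0,0,35],"yaw": 0},{"dp": [0,0,48],"yaw": 0},{"dp": [0,0,53],"yaw": 0},{"dp": [0,0,55],"yaw": 0},{"dp": [0,0,56],"yaw": 0},{"dp": [0,0,57],"yaw": 0},{"dp": [0,0,58],"yaw": 0},{"dp": [0,0,58],"yaw": 0}])

```text
clock: 11.4
eef_pos: [571.1, 31.5, 95.2]
tcp_rot: [3.141, 0.0, 2.583]
contact_force: [-2.9, 0.5, 4.2]
opening: -0.002
grasp_force: 2.5
```

carry_out(targets=[{"dp": [0,0,1],"yaw": 0},{"dp": [0,0,2],"yaw": 0},{"dp": [0,0,3],"yaw": 0},{"dp": [0,0,4],"yaw": 0},{"dp": [0,0,5],"yaw": 0},{"dp": [0,0,6],"yaw": 0},{"dp": [0,0,6],"yaw": 0}])

```text
clock: 12.28
eef_pos: [571.1, 31.5, 89.2]
tcp_rot: [3.141, 0.0, 2.583]
contact_force: [-3.6, -0.9, 5.5]
opening: -0.001
grasp_force: 2.7
```

It's moving down under about 5 N. I'll continue to home in small steps.

carry_out(targets=[{"dp": [0,0,1],"yaw": 0},{"dp": [0,0,2],"yaw": 0},{"dp": [0,0,2.5],"yaw": 0},{"dp": [0,0,3],"yaw": 0},{"dp": [0,0,3],"yaw": 0}])

```text
clock: 12.9
eef_pos: [571.1, 31.5, 87.0]
tcp_rot: [3.141, 0.001, 2.583]
contact_force: [-5.6, -0.9, 14.4]
opening: -0.004
grasp_force: 7.3
```

carry_out(targets=[{"dp": [0,0,0.5],"yaw": 0},{"dp": [0,0,1],"yaw": 0},{"dp": [0,0,1],"yaw": 0}])

```text
clock: 13.28
eef_pos: [571.1, 31.5, 87.0]
tcp_rot: [3.141, 0.001, 2.583]
contact_force: [-9.6, -0.6, 25.8]
opening: 0.003
grasp_force: 12.7
```

Hard stop at 87.0, so the tips are at 79 mm and the cap is home. Now I'll draw clear straight up.

carry_out(targets=[{"dp": [0,0,-1],"yaw": 0},{"dp": [0,0,-5],"yaw": 0},{"dp": [0,0,-15],"yaw": 0},{"dp": [0,0,-40],"yaw": 0},{"dp": [0,0,-80],"yaw": 0},{"dp": [0,0,-120],"yaw": 0},{"dp": [0,0,-150],"yaw": 0},{"dp": [0,0,-150],"yaw": 0},{"dp": [0,0,-150],"yaw": 0}])

```text
clock: 14.4
eef_pos: [570.5, 31.5, 233.9]
tcp_rot: [-3.141, -0.0, 2.583]
contact_force: [-0.0, 0.4, -0.7]
opening: 0.002
grasp_force: 0.0
```

```bash
python3 -c "
from m import *
measure('w7')
im=r.grab_frame('scene')[150:270,220:370,::-1]
cv2.imwrite('pics/s7.png',cv2.resize(im,None,fx=5,fy=5,interpolation=cv2.INTER_CUBIC))"
```

```text
tcp [570.5  31.5 233.9] 148.0 F [-0.   0.4 -0.7]
boss 676 [277. 194.] [567.6  32.7  89. ]
red 258 [278. 246.] 89 [610.6   5.9  89. ] r 50.6 ang -31.9
red 258 [278. 246.] 78.5 [614.6   3.4  78.5] r 55.4 ang -31.9
blk 1029 [277. 133.] [521.7  61.  100. ] 53.9 148.3
```

View pics/w7.png

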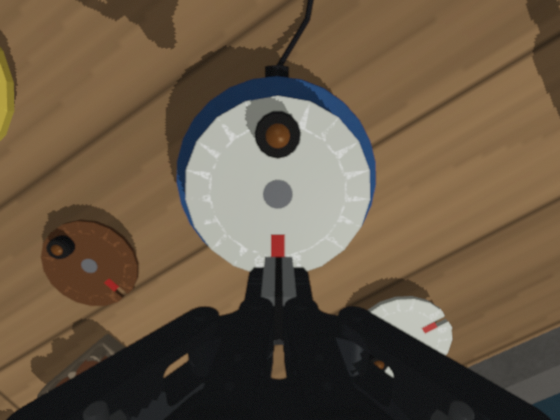

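View pics/s7.png

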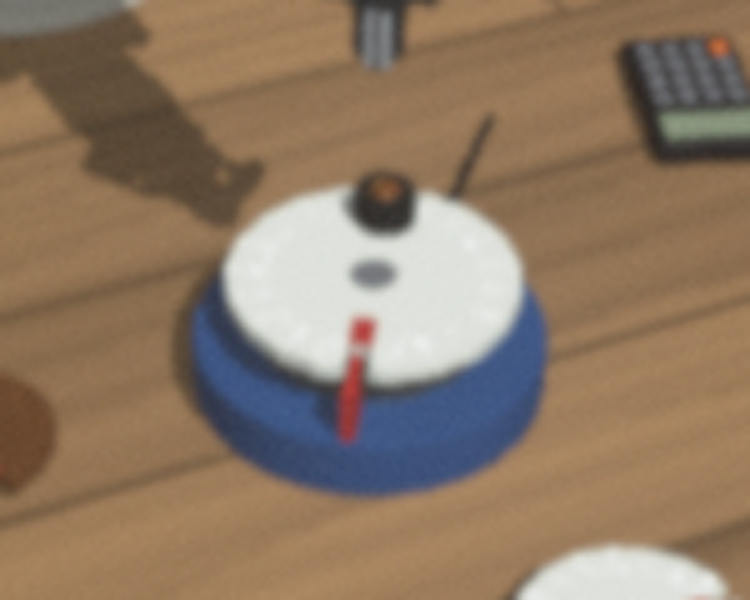

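The wrist view shows the boss at (277,194) and the stripe at (278,246), pointing at the key. The scene crop shows the cap level and low, with the key (350,395) seated in the notch. The arm is clear, so I'll hand in.

```bash
python3 -c "
from rig import r
print(r.sign_off())"
```

```text
the job is handed in; nothing more can be done
None
```

I pushed the white cap clockwise about 130° until its notch was over the red key, then pressed it down to a hard stop with its top at 79 mm. The arm is drawn clear, and the job was handed in after about 14.5 s.

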